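# Set out a dish-plating station

### The arm

A 6-joint arm with a two-finger parallel gripper is mounted at the origin on a cart in front of the work surface, level with it; the furniture and walls round the work are solid. World frame = base frame: x ahead of the robot, y to its left, z up, the work surface at z = 0. Lengths are in m, angles in rad, forces in N, time in s.
With the tool pointing down it reaches from about 0.425 to 0.95 m from the base axis. Payload 14.7 kg.
Tool frame: the origin (TCP) lies on the centre line of the jaws, within the pads' length; the fingertips stand 17 mm ahead of it and the grasp point (between the pads) lies 2 mm behind it; z points along the fingers, x is the direction in which the jaws open and shut, and the axes are right-handed (so a half turn about z gives the same grasp; the last joint's range is limited). The gripper opens to 85 mm and grips with 20 to 120 N. Pads are 22 mm wide; open, the fingers measure 114 mm over their backs; the gripper's body (76 mm by 85 mm) begins 54 mm behind the grasp point. The pads swing forward as they close: fully open they stand 13 mm farther back than shut.
Start: joints at [-0.047, 0.48, 1.596, -0, 1.065, -0.047], TCP at [0.65, 0, 0.248] pointing down, gripper open.
Joint ranges: [-2.75, 2.75], [-0.82, 2.05], [0.23, 2.67], [-1.56, 4.7], [0.09, 2.69], [-2.92, 2.92]. Speed limits (rad/s): [1.89, 1.89, 2.39, 3.01, 3.01, 3.01].

### API

Orientations are given as a rotation vector (axis times angle).
In Python, from cell import bot, snapshot, camera_info, nets gives the robot as it stands.
- The arm moves only by the shell command python3 -m crank 'ROWS' [FORCE]. ROWS is JSON, one flat list of numbers, 5 for each row, row after row: the opening, from -1 (shut) to 1 (fully open), so that 0 is half open, then the shift along the world's x, y, z scaled (see below), then the turn about the world's z scaled (see below). In form: [hand, x, y, z, spin, hand, x, y, z, spin, ...]. A call has exactly 10 rows; each row shifts and turns the commanded pose from where the row before left it; what a row does not reach is not made up. The controller multiplies each number of a shift by 750 mm and each number of a turn by 45 degrees. A row lasts 1/12 s, in which the tool goes at most 41.7 mm and 7.16 degrees, less where a joint would pass 70% of its speed; a pose out of reach is approached as far as the arm can. A call with a number of a shift or a turn outside -1 to 1 is refused whole. A call with a gripper value outside its range is refused whole. The fingers move at their own pace and stop on an object; FORCE is the grip in N (left out, the last holds). Time passes only in rows, so rows that do not move let the fingers close, or fill a call up. It gives the time, the measured TCP pose, the force and the opening at its end, in the units of the state.
- bot.get_state(): the state, without advancing time (a new reading comes with each control period).
- snapshot(name): name is "scene" or "side" or "wrist"; returns the picture (384x512x3 uint8, blue, green, red); there is no depth.
- camera_info(name): a dict with "mtx" (3x3 intrinsics, pixels), "extrinsics" (4x4, takes a point from world to camera coordinates); the wrist camera has in their place "hand_eye" (4x4, takes a point from camera to tool coordinates, whose origin is the TCP and whose axes are the tool frame's). Camera axes: x right, y down, z forward; pixel columns grow to the right and rows downward; lengths in m; the calibration is good to about 2 mm. A picture is of the moment at which its call begins: read the wrist's pose just before it. camera_info takes no time and is no camera call.
- bot.hand_in(): hands the job in, once; it reports no verdict.
Trained networks look in the newest picture that a camera, given by its name, has taken for a name from the list of things; names that differ only in an ending like _2 or _b are one class to them, and where a whole thing is asked for, a point or a joint stands for the part that bears it (a point fixed in the world has none). Each returns a list of dicts, best first, with "confidence" (0 to 1); they miss things now and then, are a little off and sometimes report something else, mostly with a low value. They report only what shows in the picture. A call takes as long as a camera call. They do not tell look-alikes from the thing itself.
- nets.trace(thing, camera): "mask" (384x512 bool, what is visible of it) and "extent" ([left, top, width, height] in pixels, round what is visible of it).
The state is a dict: "t": time; "joints": joint angles; "dq": joint speeds; "joint_torque": joint torques, N m; "tcp_pos": TCP position; "orientation": TCP orientation; "contact_force": force on the tool from outside, world axes, zero at the start; "ft_torque": the same for the moment, N m; "finger_gap": finger opening in m.
Only numpy, scipy, OpenCV 4.12 (cv2) and the standard library are available. Lean on these libraries where they do the work, as an engineer would, in place of code of your own. Each camera call takes 0.05 s, during which the arm holds its last target.

### The job

Set out the plating station: stand the white carton on the worktop midway between the empty tube rack and the tip box, in line with them and with its long sides along the line that joins them, and lay the petri dish flat on the middle of the carton's top. Stand the small dropper bottle directly in front of the carton (on the robot's side) and the small glass screw-cap bottle directly behind it, each opposite the middle of the carton's long face with about 3 cm of clear space. Leave the rack, the tip box and everything else where they are, and nothing you set out may be knocked over.

Things in the scene. Friction and masses are not known exactly. Their poses are not given: they have to be found in the camera images.
- tip_box: Tip box with blue base and clear closed lid over yellow tips; 97 (x) x 124 (y) x 67 mm high, loose, about 0.3 kg. It stays where it is; it may be to the left or the right of the rack. Its x axis points away from the robot (within 0.2 rad), square to the line to the rack; its y axis lies along that line. Origin: centre of its underside, z up.
- tube_rack: Empty white tube rack, two rows of five holes; 58 (x) x 135 (y) x 68 mm high, loose, about 0.3 kg. It stays where it is, in line with the tip box, centres about 320 mm apart; its axes are parallel to the tip box's within 0.05 rad. Origin: centre of its underside, z up.
- carton: White carton with a blue-green panel near one end, closed rigid box, loose, 0.2 kg; 120 (x, its long way) x 60 (y) x 58 mm high, lying flat. Grip it across the 60 mm. Origin: centre of its underside, z up.
- petri: Flat round petri dish with lid (one rigid piece), 61 mm diameter, 15 mm high, 22 g, loose, lying flat. Origin: centre of its underside, z up.
- dropper: Small slim white dropper bottle, 86 mm high; body 27 mm diameter up to 58 mm high, above it a tapering 19 mm cap; 45 g, loose, upright. Origin: centre of its underside, z up.
- reagent: Small glass bottle with a wide red screw cap and pale contents, 109 mm high; body 56 mm diameter up to about 80 mm, then a shoulder, cap 42 mm diameter from 89 to 108 mm; 0.2 kg, loose, upright. Origin: centre of its underside, z up.
- powder_bottle: Bystander, leave alone: opaque white plastic bottle with black faceted cap, 58 mm diameter, 125 mm high, loose. Origin: centre of its underside, z up.
- conical_flask: Bystander, leave alone: conical glass flask, base 68 mm diameter, 113 mm high, loose. Origin: centre of its underside, z up.
- tape_roll: Bystander, leave alone: roll of yellow label tape lying flat, 66 mm diameter, 19 mm high, loose. Origin: centre of its underside, z up.
There are look-alikes about, which are no part of the job. What is shaped like the tip_box but brown is not meant. Leave any yellow look-alike of the reagent alone.

How it is judged:
At the end, for the whole second after the job is handed in: All upright (0.1 rad), at rest. Carton on worktop: 143-177 mm from tip box and from rack, 15 mm off their line, 0.15 rad. Dish on carton's top, centred to 13 mm. Dropper bottle in front (centres 58-90 mm apart), glass bottle behind (72-105 mm), each 15 mm off the carton's middle (x of carton in the frame of tip_box between -0.015 and 0.015 m and horizontal distance between carton and tip_box between 0.143 and 0.177 m and horizontal distance between carton and tube_rack between 0.143 and 0.177 m and angle between the x axis of carton and the y axis of tip_box, either way round below 0.15 rad and height (world z) of each of carton, dropper, reagent below 0.008 m and horizontal distance between petri and carton below 0.013 m and height (world z) of petri between 0.053 and 0.064 m and x of dropper in the frame of carton between -0.015 and 0.015 m and horizontal distance between dropper and carton between 0.058 and 0.09 m and x of dropper in the frame of tip_box below -0.035 m and x of reagent in the frame of carton between -0.015 and 0.015 m and horizontal distance between reagent and carton between 0.072 and 0.105 m and x of reagent in the frame of tip_box above 0.035 m and angle between each of carton, petri, dropper, reagent's own z axis and vertical below 0.1 rad and linear speed of each of carton, petri, dropper, reagent below 0.02 m/s); the robot touches nothing.
It fails at once if the tip box or the rack is shifted by more than 20 mm (distance of any of tip_box, tube_rack from where it was at the start of the episode above 0.02 m).
It fails at once if a bystander is shifted by more than 25 mm (distance of any of powder_bottle, conical_flask, tape_roll from where it was at the start of the episode above 0.025 m).
It fails at once if the dropper bottle, the glass bottle, the petri dish or the carton is knocked over (tilted past 0.8 rad) (angle between any of carton, petri, dropper, reagent's own z axis and vertical above 0.8 rad).
It also fails if it takes over 122 s, if anything falls off the work surface, if the arm or the gripper's body presses on something with over 40 N, if the wrist force passes 120 N, or if a joint passes its speed limit or range.

## Working session

There is one attempt and no reset: what is moved stays moved. The work goes in short steps, Python scripts to look and compute and a shell command to move; the robot and the scene stay as the last step left them, time stands still between calls to the robot, and variables do not carry over. Pictures are saved under pics/ and viewed, and the job is handed in when it is done.

```bash
ls; mkdir -p pics; python3 - <<'E'
from cell import bot,snapshot,camera_info,nets
import cv2,numpy as np
s=bot.get_state();print(s)
for n in["scene","side","wrist"]:
    im=snapshot(n);cv2.imwrite(f"pics/{n}0.png",im)
    ci=camera_info(n)
    for k in ci: print(n,k,np.round(np.array(ci[k]),4).tolist() if k in("mtx","extrinsics","hand_eye") else ci[k])
E
```

```text
pics
{'t': 0.0, 'joints': array([-4.65969618e-02,  4.80835706e-01,  1.59689610e+00,  6.76424147e-07,
        1.06508330e+00, -4.66201755e-02]), 'dq': array([ 6.29127028e-04, -1.66502513e-04,  1.62772982e-03, -3.09909982e-05,
       -3.08517422e-04, -5.36480575e-04]), 'joint_torque': array([ 2.41355090e-03, -9.50650907e+01, -4.30184269e+01, -5.27583288e-04,
        1.24796593e-02,  1.26860105e-04]), 'tcp_pos': array([6.49599063e-01, 4.18652663e-05, 2.47661579e-01]), 'orientation': array([-3.14153452e+00, -3.59479609e-05,  1.91806318e-03]), 'contact_force': array([-0.40024945, -0.40077385, -0.69679171]), 'ft_torque': array([-0.00024551, -0.03393471,  0.01686295]), 'finger_gap': 0.08520660319602352}
scene mtx [[421.6744, 0.0, 262.3386], [0.0, 421.6744, 198.5432], [0.0, 0.0, 1.0]]
scene extrinsics [[-0.5918, -0.8061, 0.0016, 0.3165], [-0.5913, 0.4328, -0.6805, 0.3345], [0.5478, -0.4037, -0.7328, 1.0829], [0.0, 0.0, 0.0, 1.0]]
side mtx [[452.0187, 0.0, 256.5919], [0.0, 452.0187, 188.8036], [0.0, 0.0, 1.0]]
side extrinsics [[0.67, -0.7423, 0.0143, -0.3355], [-0.6331, -0.5813, -0.5112, 0.3497], [0.3877, 0.3334, -0.8594, 1.1645], [0.0, 0.0, 0.0, 1.0]]
wrist mtx [[281.9438, 0.0, 252.2309], [0.0, 281.9438, 192.7184], [0.0, 0.0, 1.0]]
wrist hand_eye [[1.0, 0.0003, 0.0009, 0.0011], [-0.0005, 0.9592, 0.2826, -0.0732], [-0.0008, -0.2826, 0.9592, -0.1261], [0.0, 0.0, 0.0, 1.0]]
```

View pics/scene0.png

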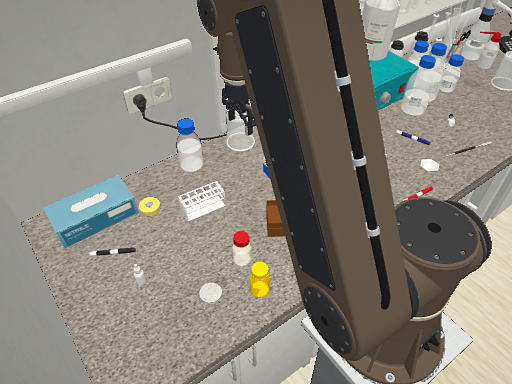

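View pics/side0.png

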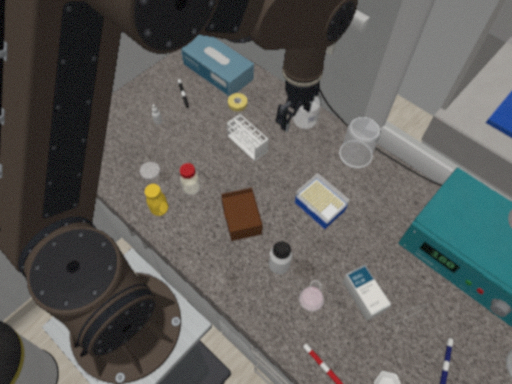

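View pics/wrist0.png

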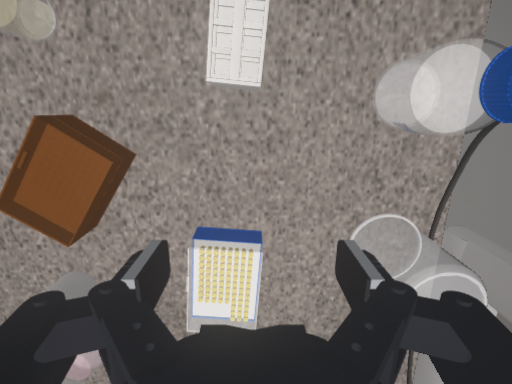

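The side view shows everything except occluded parts: rack (247,136), tip box (322,200), carton (368,290), petri (150,170), dropper (155,110), red-cap reagent (189,178). I'll fit the silhouettes against the masks.

```bash
cat > h.py <<'E'
from cell import bot,snapshot,camera_info,nets
import cv2,numpy as np
from scipy.spatial.transform import Rotation as R
from scipy.optimize import minimize
def box(a,b,h):
    return np.array([[x,y,z] for x in(-a/2,a/2) for y in(-b/2,b/2) for z in(0,h)])
def rev(prof):
    t=np.linspace(0,2*np.pi,40,endpoint=False)
    return np.concatenate([np.c_[r*np.cos(t),r*np.sin(t),0*t+z] for r,z in prof])
M={'tip_box':[box(.097,.124,.067)],'tube_rack':[box(.058,.135,.068)],'carton':[box(.12,.06,.058)],
'petri':[rev([(.0305,0),(.0305,.015)])],
'dropper':[rev([(.0135,0),(.0135,.058)]),rev([(.0095,.058),(.004,.086)])],
'reagent':[rev([(.028,0),(.028,.08)]),rev([(.028,.08),(.021,.089)]),rev([(.021,.089),(.021,.108)])],
'powder_bottle':[rev([(.029,0),(.029,.125)])],'conical_flask':[rev([(.034,0),(.034,.01)]),rev([(.034,.01),(.012,.09)]),rev([(.012,.08),(.015,.113)])],
'tape_roll':[rev([(.033,0),(.033,.019)])]}
def cam(n,s=None):
    c=camera_info(n)
    if n=='wrist':
        T=np.eye(4);T[:3,:3]=R.from_rotvec(s['orientation']).as_matrix();T[:3,3]=s['tcp_pos']
        E=np.linalg.inv(T@np.array(c['hand_eye']))
    else:E=np.array(c['extrinsics'])
    return np.array(c['mtx']),E
def proj(P,KE):
    K,E=KE;q=(E[:3,:3]@np.asarray(P).T).T+E[:3,3];u=(K@q.T).T;return u[:,:2]/u[:,2:]
def ray(uv,z,KE):
    K,E=KE;d=E[:3,:3].T@np.linalg.inv(K)@np.array([uv[0],uv[1],1.]);c=-E[:3,:3].T@E[:3,3]
    return c+d*(z-c[2])/d[2]
def sil(th,p,KE,S=4):
    x,y,z,a=p;im=np.zeros((384*S,512*S),np.uint8);c,s=np.cos(a),np.sin(a)
    for m in M[th]:
        P=m@np.array([[c,s,0],[-s,c,0],[0,0,1]])+[x,y,z]
        h=cv2.convexHull((proj(P,KE)*S+S/2).astype(np.float32))
        cv2.fillConvexPoly(im,np.round(h).astype(np.int32),1)
    return im
def fit(th,mask,KE,z=0,yaws=None,S=4,known=None):
    mk=cv2.resize(mask.astype(np.uint8),None,fx=S,fy=S,interpolation=cv2.INTER_NEAREST)
    ys,xs=np.nonzero(mask);hh=max(m[:,2].max() for m in M[th])
    p0=ray((xs.mean(),ys.mean()),z+hh*.45,KE)
    if yaws is None: yaws=np.arange(0,np.pi,np.pi/8) if len(M[th][0])==8 else [0]
    yawfree=len(M[th][0])==8
    def cost(q):
        s=sil(th,(q[0],q[1],z,q[2] if yawfree else 0),KE,S)
        return 1-(s&mk).sum()/max(1,(s|mk).sum())
    best=None
    for a in yaws:
        i=np.array([[p0[0],p0[1],a],[p0[0]+.02,p0[1],a],[p0[0],p0[1]+.02,a],[p0[0],p0[1],a+.25]])
        r=minimize(cost,i[0],method='Nelder-Mead',options=dict(initial_simplex=i,maxiter=120,xatol=1e-4,fatol=1e-5))
        if best is None or r.fun<best.fun:best=r
    return best.x,1-best.fun
def tool(s):
    m=R.from_rotvec(s['orientation']).as_matrix();return np.degrees(np.arctan2(m[1,0],m[0,0]))
E
cat > a.py <<'E'
from h import *
for n in['side','scene','wrist']:
    s=bot.get_state();im=snapshot(n);KE=cam(n,s);ov=im.copy()
    for th in M:
        if n=='wrist' and th in('dropper','petri','reagent','powder_bottle','conical_flask'):continue
        for d in nets.trace(th,n)[:3]:
            if d['confidence']<.3:continue
            x,iou=fit(th,d['mask'],KE,S=2)
            print(n,th,round(d['confidence'],2),d['extent'],np.round(x,4),'iou',round(iou,3))
            c=cv2.findContours(sil(th,(x[0],x[1],0,x[2] if 'box' in th or th in('tube_rack','carton') else 0),KE,1),0,2)[0];cv2.drawContours(ov,c,-1,(0,255,0),1)
    cv2.imwrite(f'pics/{n}_ov.png',ov)
print(bot.get_state()['t'])
E
python3 a.py
```

```text
side tip_box 0.93 [223.2, 190.1, 41.7, 50.1] [ 0.423  -0.0096 -0.6414] iou 0.928
side tip_box 0.81 [294.0, 172.5, 54.9, 53.5] [ 0.61   -0.1511  3.0932] iou 0.898
side tube_rack 0.78 [225.7, 115.0, 41.8, 47.9] [ 0.6342  0.1658 -0.144 ] iou 0.897
side carton 0.64 [344.0, 264.9, 45.5, 55.6] [ 0.4751 -0.4061  1.2123] iou 0.922
side carton 0.51 [299.2, 278.7, 25.1, 35.5] [ 0.3809 -0.3064  3.4946] iou 0.434
side petri 0.52 [142.7, 162.5, 16.2, 17.2] [0.3523 0.3127 0.06  ] iou 0.798
side dropper 0.58 [152.8, 106.3, 9.1, 14.5] [0.4986 0.4438 0.062 ] iou 0.566
side reagent 0.63 [143.3, 185.1, 25.2, 28.1] [0.2841 0.1975 0.1472] iou 0.878
side reagent 0.61 [180.0, 166.2, 21.5, 27.1] [0.3971 0.1769 0.0328] iou 0.88
side powder_bottle 0.93 [272.0, 239.4, 18.9, 34.1] [ 0.3869 -0.1838  0.1241] iou 0.777
side conical_flask 0.56 [297.9, 280.8, 25.1, 32.8] [ 0.3739 -0.3086 -0.0752] iou 0.889
side tape_roll 0.52 [227.7, 92.0, 19.4, 21.6] [0.7354 0.3041 0.115 ] iou 0.95
scene tip_box 0.94 [265.5, 200.4, 19.6, 37.4] [ 0.4468 -0.0021  0.9015] iou 0.343
scene tip_box 0.55 [264.4, 156.7, 7.2, 24.0] [ 0.673  -0.1359  0.9134] iou 0.072
scene tube_rack 0.85 [177.6, 183.3, 49.4, 38.7] [0.6355 0.165  3.0114] iou 0.787
scene petri 0.81 [200.3, 285.0, 21.8, 18.6] [0.3542 0.3107 0.1127] iou 0.828
scene dropper 0.49 [130.1, 264.2, 14.7, 19.3] [ 0.5019  0.4438 -0.0066] iou 0.762
scene reagent 0.88 [248.8, 261.5, 18.5, 35.5] [0.2862 0.1919 0.024 ] iou 0.884
scene reagent 0.55 [234.5, 233.0, 16.6, 30.8] [ 0.4026  0.1723 -0.0219] iou 0.821
scene tape_roll 0.82 [138.9, 199.7, 22.7, 16.4] [ 0.7372  0.3027 -0.0662] iou 0.953
wrist tip_box 0.95 [0.7, 114.2, 133.8, 132.2] [ 0.4253 -0.0084  2.5088] iou 0.953
wrist tip_box 0.91 [189.1, 224.4, 74.8, 105.1] [ 0.6144 -0.1492 -0.0287] iou 0.861
wrist tube_rack 0.92 [206.2, 0.3, 60.5, 90.1] [ 0.6376  0.1666 -0.104 ] iou 0.953
1.4
```

```bash
python3 -m crank '[1,-0.02,-0.045,0,-0.046, 1,-0.02,-0.045,0,-0.046, 1,-0.02,-0.045,0,-0.046, 1,-0.02,-0.045,0,-0.046, 1,-0.02,-0.045,0,-0.046, 1,-0.02,-0.045,0,-0.046, 1,-0.02,-0.045,0,-0.046, 1,-0.02,-0.045,0,-0.046, 1,-0.02,-0.045,0,-0.046, 1,-0.02,-0.045,0,-0.046]'
cat > w.py <<'E'
import sys
from h import *
s=bot.get_state();print(s['t'],s['tcp_pos'].round(4),'yaw',tool(s).round(2),s['contact_force'].round(1),s['finger_gap'])
n=sys.argv[1]
im=snapshot(n);KE=cam(n,s);ov=im.copy()
for a in sys.argv[3:]:
    th,z=(a.split('@')+['0'])[:2]
    for d in nets.trace(th,n)[:2]:
        if d['confidence']<.3:continue
        x,iou=fit(th,d['mask'],KE,z=float(z),S=2)
        print(n,th,round(d['confidence'],2),d['extent'],np.round(x,4),'yawdeg',np.degrees(x[2]).round(1),'iou',round(iou,3))
        c=cv2.findContours(sil(th,(x[0],x[1],float(z),x[2] if len(M[th][0])==8 else 0),KE,1),0,2)[0];cv2.drawContours(ov,c,-1,(0,255,0),1)
cv2.imwrite(f'pics/{sys.argv[2]}.png',ov)
E
python3 w.py wrist w1 carton; python3 w.py side s1 tip_box tube_rack; python3 w.py scene c1 tip_box
```

```text
t: 2.23
tcp_pos: [0.499, -0.339, 0.2485]
orientation: [3.09, -0.567, 0.0]
contact_force: [1.0, -0.7, 0.3]
finger_gap: 0.0857
2.2333 [ 0.499  -0.339   0.2485] yaw -20.8 [ 1.  -0.7  0.3] 0.08566799973633035
wrist carton 0.55 [228.9, 174.6, 51.2, 101.7] [ 0.4772 -0.4061  1.1992] yawdeg 68.7 iou 0.973
2.3333 [ 0.498  -0.342   0.2484] yaw -21.01 [0.9 0.3 0.4] 0.08551454448539865
side tip_box 0.84 [295.0, 174.5, 51.7, 52.5] [ 0.6127 -0.1516 -0.0669] yawdeg -3.8 iou 0.936
side tip_box 0.79 [222.7, 189.2, 39.7, 50.3] [ 0.4221 -0.0085  2.5007] yawdeg 143.3 iou 0.925
side tube_rack 0.77 [235.0, 138.4, 31.3, 24.6] [0.6251 0.1452 2.6258] yawdeg 150.4 iou 0.24
2.4833 [ 0.4999 -0.3374  0.2482] yaw -20.73 [-0.2 -0.  -0.4] 0.0851874386228735
scene tip_box 0.89 [265.2, 196.1, 33.3, 43.0] [ 0.4389 -0.002   0.9244] yawdeg 53.0 iou 0.792
```

View pics/w1.png

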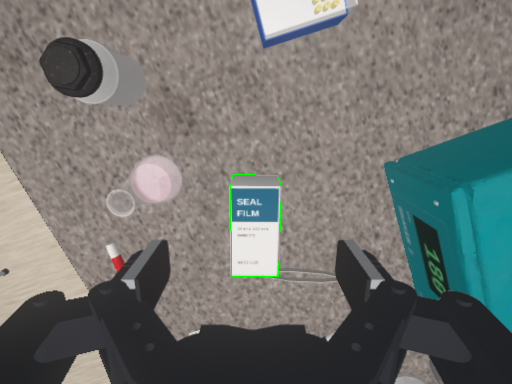

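View pics/c1.png

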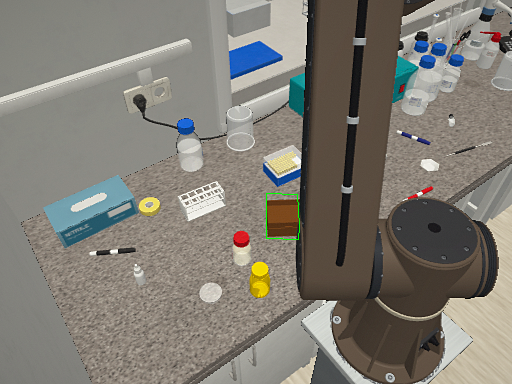

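```bash
python3 -m crank '[1,-0.01,-0.0305,0,-0.01, 1,-0.01,-0.0305,0,0, 1,-0.01,-0.0305,0,0, 1,0,0,-0.0462,0, 1,0,0,-0.0462,0, 1,0,0,-0.0462,0, 1,0,0,-0.0462,0, 1,0,0,-0.0462,0, 1,0,0,-0.0462,0, 1,0,0,0,0]' 40
python3 w.py wrist w2
```

```text
t: 3.42
tcp_pos: [0.4755, -0.4023, 0.0345]
orientation: [-3.084, 0.573, 0.011]
contact_force: [-3.0, 1.4, -0.4]
finger_gap: 0.0857
3.4167 [ 0.4755 -0.4023  0.0345] yaw -21.04 [-3.   1.4 -0.4] 0.08568944925953209
```

View pics/w2.png

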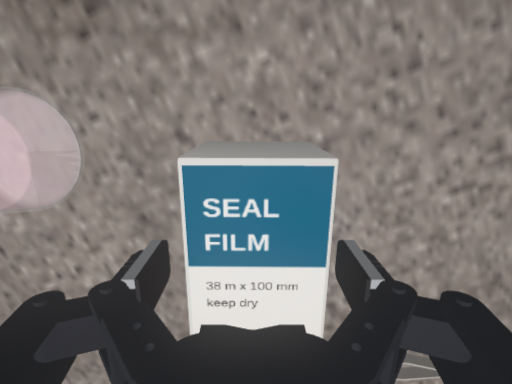

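The jaws straddle the carton; I'm closing the gripper.

```bash
python3 -m crank '[-1,0,0,0,0, -1,0,0,0,0, -1,0,0,0,0, -1,0,0,0,0, -1,0,0,0,0, -1,0,0,0,0, -1,0,0,0,0, -1,0,0,0,0, -1,0,0,0.01,0, -1,0,0,0.03,0]' 40
python3 w.py wrist w3
```

```text
t: 4.3
tcp_pos: [0.4766, -0.4052, 0.0699]
orientation: [-3.087, 0.576, 0.003]
contact_force: [-0.5, 0.4, -2.8]
finger_gap: 0.0595
4.3 [ 0.4766 -0.4052  0.0699] yaw -21.15 [-0.5  0.4 -2.8] 0.059497346267839216
```

```bash
python3 -m crank '[-1,0,0,0.0445,0, -1,0,0,0.0445,0, -1,0,0,0.0445,0, -1,0.0145,0.045,0,0.04, -1,0.0145,0.045,0,0.04, -1,0.0145,0.045,0,0.04, -1,0.0145,0.045,0,0.04, -1,0.0145,0.045,0,0.04, -1,0.0145,0.045,0,0.04, -1,0.0145,0.045,0,0.04]' 40
python3 -m crank '[-1,0.0158,0.0395,0,0.05, -1,0.0158,0.0395,0,0.05, -1,0.0158,0.0395,0,0, -1,0.0158,0.0395,0,0, -1,0.0158,0.0395,0,0, -1,0.0158,0.0395,0,0, -1,0,0,0,0, -1,0,0,0,0, -1,0,0,0,0, -1,0,0,0,0]' 40
python3 w.py wrist w4 tip_box tube_rack carton; python3 w.py side s4 tip_box tube_rack; python3 w.py scene c4 tip_box tube_rack
```

```text
t: 5.18
tcp_pos: [0.5541, -0.1684, 0.1721]
orientation: [3.132, -0.232, 0.003]
contact_force: [0.3, -0.3, -2.9]
finger_gap: 0.0594
t: 6.02
tcp_pos: [0.6245, 0.0071, 0.1712]
orientation: [3.139, -0.112, 0.001]
contact_force: [1.6, 0.1, -2.4]
finger_gap: 0.0596
6.0167 [0.6245 0.0071 0.1712] yaw -4.09 [ 1.6  0.1 -2.4] 0.05963004188495442
wrist tip_box 0.57 [0.0, 137.8, 133.6, 166.8] [ 0.421  -0.0076 -0.5819] yawdeg -33.3 iou 0.976
wrist tube_rack 0.92 [210.7, 0.0, 82.5, 91.5] [ 0.6381  0.1668 -0.1178] yawdeg -6.7 iou 0.942
wrist carton 0.79 [176.8, 135.2, 151.8, 198.6] [ 0.6245  0.0132 -0.0789] yawdeg -4.5 iou 0.389
6.2167 [0.6246 0.007  0.1707] yaw -4.12 [ 0.3 -0.2 -2.9] 0.05958236344378947
side tip_box 0.91 [222.9, 188.2, 41.5, 50.5] [ 0.4231 -0.0088  2.5357] yawdeg 145.3 iou 0.936
side tip_box 0.68 [293.6, 170.7, 54.2, 57.5] [ 0.6122 -0.151   3.063 ] yawdeg 175.5 iou 0.962
side tube_rack 0.66 [227.0, 113.8, 42.0, 47.7] [ 0.634   0.1661 -0.145 ] yawdeg -8.3 iou 0.842
6.3667 [0.6247 0.0074 0.1706] yaw -4.09 [-0.2  0.8 -1.7] 0.0595904969546972
scene tip_box 0.69 [266.4, 198.6, 15.5, 40.0] [0.4633 0.0212 0.8948] yawdeg 51.3 iou 0.293
scene tube_rack 0.71 [177.3, 184.8, 46.7, 36.5] [0.6309 0.1659 3.0102] yawdeg 172.5 iou 0.837
```

View pics/w4.png

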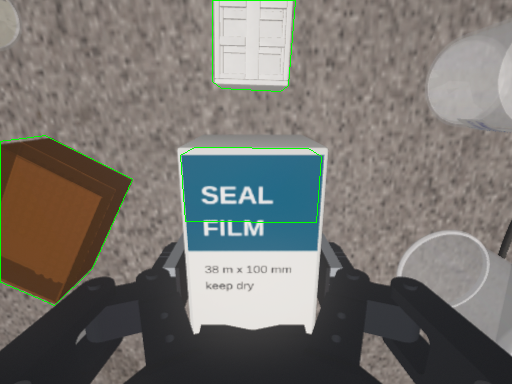

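View pics/s4.png

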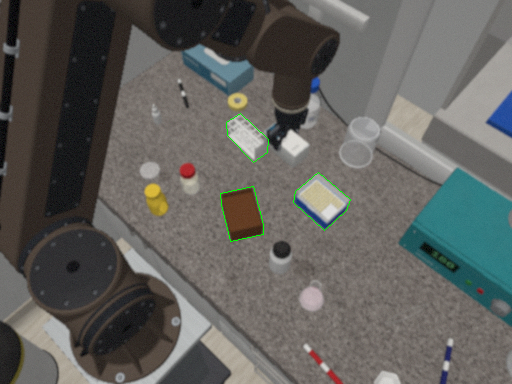

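```bash
python3 -m crank '[-1,0,0,-0.045,0, -1,0,0,-0.045,0, -1,0,0,-0.045,0, -1,0,0,-0.028,0, -1,0,0,-0.01,0, -1,0,0,0,0, 1,0,0,0,0, 1,0,0,0,0, 1,0,0,0,0, 1,0,0,0,0]' 40
python3 w.py wrist w5
```

```text
t: 7.35
tcp_pos: [0.625, 0.0079, 0.041]
orientation: [-3.14, 0.111, -0.001]
contact_force: [-0.1, 0.3, -0.3]
finger_gap: 0.0856
7.35 [0.625  0.0079 0.041 ] yaw -4.05 [-0.1  0.3 -0.3] 0.08562221125927537
```

```bash
python3 -m crank '[1,0,0,0.0427,0, 1,0,0,0.0427,0, 1,0,0,0.0427,0, 1,0,0,0.0427,0, 1,0,0,0.0427,0, 1,-0.033,0.037,0,0, 1,-0.033,0.037,0,0, 1,-0.033,0.037,0,0, 1,-0.033,0.037,0,0, 1,-0.033,0.037,0,0]' 40
python3 -m crank '[1,-0.0328,0.0366,0,0, 1,-0.0328,0.0366,0,0, 1,-0.0328,0.0366,0,0, 1,-0.0328,0.0366,0,0, 1,-0.0328,0.0366,0,0, 1,-0.0328,0.0366,0,0, 1,0,0,0,0, 1,0,0,0,0, 1,0,0,0,0, 1,0,0,0,0]' 40
python3 w.py wrist w6 petri reagent; python3 w.py side s6 tip_box carton
```

```text
t: 8.23
tcp_pos: [0.4997, 0.1475, 0.2012]
orientation: [-3.139, 0.112, -0.001]
contact_force: [-0.3, 0.8, 1.2]
finger_gap: 0.0853
t: 9.07
tcp_pos: [0.354, 0.3109, 0.201]
orientation: [-3.14, 0.112, -0.0]
contact_force: [-0.3, -0.7, 1.0]
finger_gap: 0.0857
9.0667 [0.354  0.3109 0.201 ] yaw -4.09 [-0.3 -0.7  1. ] 0.0857264712026692
wrist petri 0.82 [225.9, 149.9, 50.5, 52.5] [0.3524 0.3118 0.0205] yawdeg 1.2 iou 0.937
wrist reagent 0.94 [164.5, 247.6, 62.7, 94.0] [ 0.2855  0.1971 -0.0871] yawdeg -5.0 iou 0.856
wrist reagent 0.77 [270.7, 256.1, 60.8, 83.3] [0.3981 0.1806 0.0765] yawdeg 4.4 iou 0.751
9.2167 [0.3541 0.3106 0.2009] yaw -4.15 [-0.6 -0.6 -0.5] 0.085407858374004
side tip_box 0.87 [222.7, 185.9, 39.8, 54.8] [ 0.4233 -0.0081  2.4631] yawdeg 141.1 iou 0.889
side tip_box 0.72 [292.0, 173.4, 55.0, 53.4] [ 0.6123 -0.1509 -0.0616] yawdeg -3.5 iou 0.936
side carton 0.85 [262.3, 149.1, 42.2, 39.3] [0.6244 0.0086 1.484 ] yawdeg 85.0 iou 0.922
side carton 0.39 [227.7, 92.9, 19.6, 18.3] [0.7434 0.3085 3.8983] yawdeg 223.4 iou 0.413
```

View pics/w6.png

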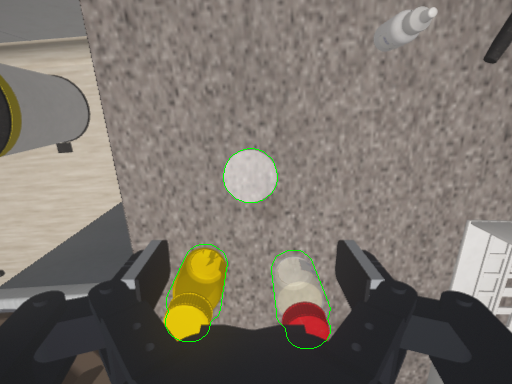

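View pics/s6.png

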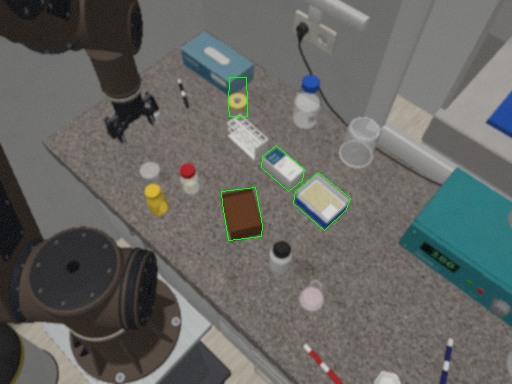

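```bash
python3 -m crank '[1,-0.001,0.0007,-0.0455,0, 1,0,0,-0.0455,0, 1,0,0,-0.0455,0, 1,0,0,-0.0455,0, 1,0,0,-0.0455,0, 1,0,0,-0.009,0, 1,0,0,-0.009,0, 1,0,0,0,0, -1,0,0,0,0, -1,0,0,0,0]' 25
python3 -m crank '[-1,0,0,0,0, -1,0,0,0,0, -1,0,0,0,0, -1,0,0,0,0, -1,0,0,0,0, -1,0,0,0,0, -1,0,0,0.01,0, -1,0,0,0.03,0, -1,0,0,0.04,0, -1,0,0,0.04,0]' 25
python3 w.py wrist w7;python3 w.py side s7
```

```text
t: 10.2
tcp_pos: [0.3535, 0.3125, 0.0183]
orientation: [-3.138, 0.111, -0.003]
contact_force: [-0.0, 0.1, 0.6]
finger_gap: 0.0642
t: 11.03
tcp_pos: [0.3523, 0.3117, 0.1088]
orientation: [3.14, -0.111, -0.0]
contact_force: [0.7, 0.2, -0.6]
finger_gap: 0.0597
11.0333 [0.3523 0.3117 0.1088] yaw -4.05 [ 0.7  0.2 -0.6] 0.05967961326992124
11.0833 [0.3542 0.3132 0.1137] yaw -4.04 [3.2 3.5 6.1] 0.05926552847588147
```

View pics/w7.png

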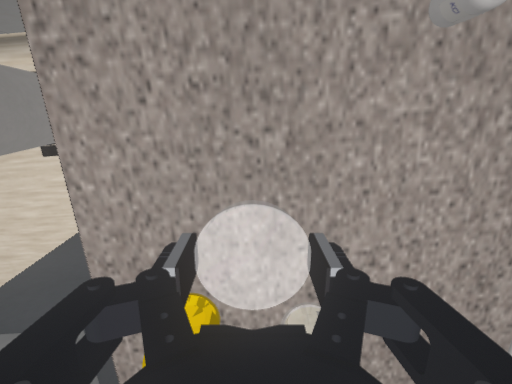

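```bash
python3 -m crank '[-1,0,0,0.049,0, -1,0,0,0.049,0, -1,0.033,-0.0368,0,0, -1,0.033,-0.0368,0,0, -1,0.033,-0.0368,0,0, -1,0.033,-0.0368,0,0, -1,0.033,-0.0368,0,0, -1,0.033,-0.0368,0,0, -1,0.033,-0.0368,0,0, -1,0.033,-0.0368,0,0]' 25
python3 -m crank '[-1,0.033,-0.0368,0,0, -1,0.033,-0.0368,0,0, -1,0.033,-0.0368,0,0, -1,0,0,-0.04,0, -1,0,0,-0.04,0, -1,0,0,0,0, -1,0,0,0,0, -1,0,0,0,0, -1,0,0,0,0, -1,0,0,0,0]' 25
python3 w.py wrist w8 petri@0.104; python3 w.py side s8 petri@0.104 carton;python3 w.py scene c8 petri@0.104 carton
```

```text
t: 11.97
tcp_pos: [0.5515, 0.0894, 0.1813]
orientation: [-3.139, 0.111, -0.002]
contact_force: [0.6, 0.6, 0.1]
finger_gap: 0.0595
t: 12.8
tcp_pos: [0.6257, 0.0087, 0.1222]
orientation: [-3.14, 0.11, -0.004]
contact_force: [0.3, -0.4, 0.4]
finger_gap: 0.06
12.8 [0.6257 0.0087 0.1222] yaw -4.01 [ 0.3 -0.4  0.4] 0.05999994209143841
12.9 [0.6254 0.0085 0.1216] yaw -4.03 [ 0.5  0.4 -0.2] 0.05947622437334849
side petri 0.76 [280.6, 143.1, 14.3, 17.1] [0.6288 0.004  0.1146] yawdeg 6.6 iou 0.539
side carton 0.98 [263.6, 153.6, 41.9, 34.7] [0.6215 0.0053 1.4681] yawdeg 84.1 iou 0.736
side carton 0.73 [276.0, 144.4, 18.2, 16.5] [0.7019 0.0574 3.7171] yawdeg 213.0 iou 0.272
13.05 [0.625  0.0084 0.1208] yaw -4.04 [0.5 0.  0.2] 0.05985564143577858
scene petri 0.67 [235.8, 157.1, 11.4, 14.0] [0.6347 0.0074 0.021 ] yawdeg 1.2 iou 0.403
scene carton 0.62 [225.9, 167.0, 37.2, 32.6] [0.6226 0.0085 1.4353] yawdeg 82.2 iou 0.873
```

View pics/w8.png

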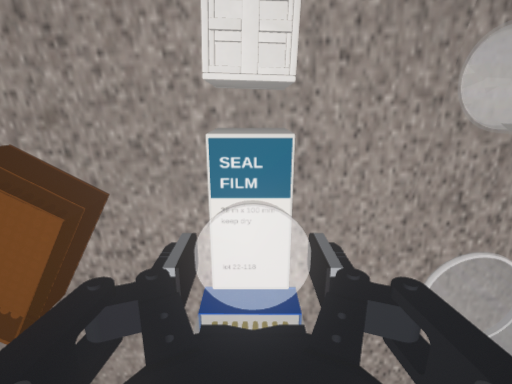

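View pics/s8.png

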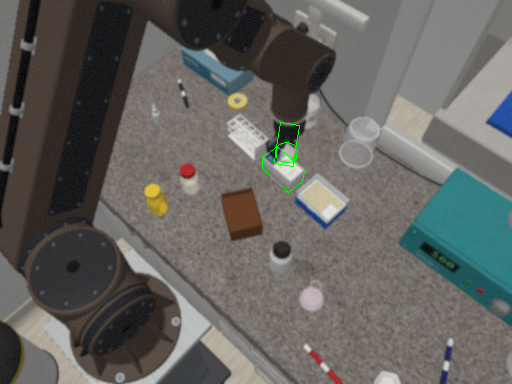

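```bash
python3 -m crank '[-1,0,0,-0.02,0, -1,0,0,-0.015,0, -1,0,0,-0.01,0, -1,0,0,0,0, -1,0,0,0,0, -1,0,0,0,0, -1,0,0,0,0, -1,0,0,0,0, -1,0,0,0,0, -1,0,0,0,0]' 25
python3 w.py wrist w9;python3 - <<'E'
from h import *
for n in('side','scene'):
    i=snapshot(n);u=proj([[.6245,.008,.07]],cam(n))[0].astype(int);x,y=u
    c=i[y-45:y+45,x-60:x+60];cv2.imwrite(f'pics/z9{n}.png',cv2.resize(c,None,fx=6,fy=6,interpolation=cv2.INTER_CUBIC))
E
```

```text
t: 14.03
tcp_pos: [0.625, 0.0083, 0.0869]
orientation: [3.14, -0.111, 0.001]
contact_force: [-0.0, 0.9, -0.3]
finger_gap: 0.0596
14.0333 [0.625  0.0083 0.0869] yaw -4.05 [-0.   0.9 -0.3] 0.059592379334202396
```

View pics/z9side.png

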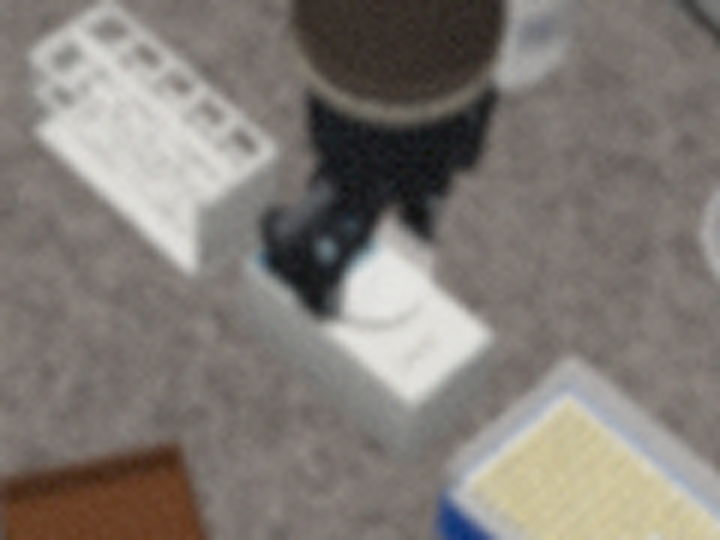

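View pics/z9scene.png

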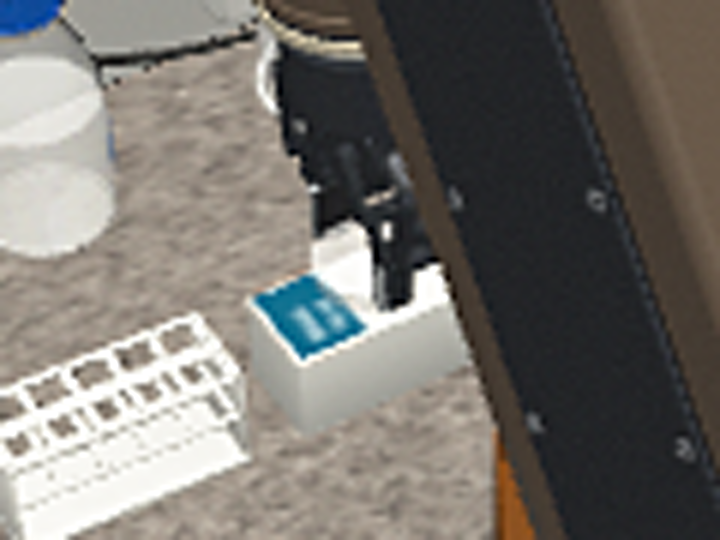

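```bash
python3 -m crank '[-1,0,0,-0.002,0, -1,0,0,-0.002,0, -1,0,0,-0.002,0, -1,0,0,-0.002,0, -1,0,0,-0.002,0, -1,0,0,-0.001,0, -1,0,0,0,0, -1,0,0,0,0, -1,0,0,0,0, -1,0,0,0,0]' 20
```

```text
t: 15.02
tcp_pos: [0.6249, 0.0083, 0.0784]
orientation: [-3.14, 0.111, -0.0]
contact_force: [-0.1, 0.2, -0.9]
finger_gap: 0.0597
```

```bash
python3 -m crank '[-1,0,0,-0.002,0, -1,0,0,-0.001,0, -1,0,0,0,0, -1,0,0,0,0, -1,0,0,0,0, -1,0,0,0,0, -1,0,0,0,0, -1,0,0,0,0, -1,0,0,0,0, -1,0,0,0,0]' 20
```

```text
t: 15.85
tcp_pos: [0.6251, 0.0083, 0.0765]
orientation: [3.14, -0.111, 0.001]
contact_force: [-1.9, 0.9, 8.7]
finger_gap: 0.0596
```

Contact reached (8.7 N upward), so I'll release and rise.

```bash
python3 -m crank '[0.6,0,0,0,0, 1,0,0,0,0, 1,0,0,0,0, 1,0,0,0,0, 1,0,0,0,0, 1,0,0,0.02,0, 1,0,0,0.045,0, 1,0,0,0.045,0, 1,0,0,0.045,0, 1,0,0,0,0]' 20
python3 w.py wrist w10 petri@0.058 carton tube_rack
```

```text
t: 16.68
tcp_pos: [0.628, 0.0082, 0.1987]
orientation: [-3.14, 0.111, -0.013]
contact_force: [2.1, -0.2, 0.9]
finger_gap: 0.0857
16.6833 [0.628  0.0082 0.1987] yaw -4.05 [ 2.1 -0.2  0.9] 0.08571643525808588
wrist petri 0.56 [219.9, 160.0, 60.3, 65.2] [0.6261 0.0066 0.0743] yawdeg 4.3 iou 0.945
wrist petri 0.34 [214.6, 122.7, 65.0, 123.2] [ 0.6286  0.0491 -0.1853] yawdeg -10.6 iou 0.481
wrist carton 0.7 [216.8, 122.3, 65.4, 123.8] [0.6253 0.0083 1.4968] yawdeg 85.8 iou 0.566
wrist carton 0.67 [211.1, 0.0, 73.7, 95.0] [0.6364 0.1593 1.4855] yawdeg 85.1 iou 0.959
wrist tube_rack 0.67 [213.2, 0.0, 72.6, 94.9] [ 0.6381  0.1666 -0.0953] yawdeg -5.5 iou 0.956
```

View pics/w10.png

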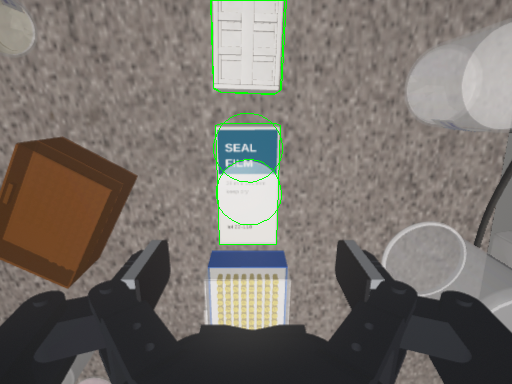

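```bash
python3 -m crank '[1,-0.0128,0.0446,0,0.154, 1,-0.0128,0.0446,0,0.154, 1,-0.0128,0.0446,0,0.154, 1,-0.0128,0.0446,0,0.154, 1,-0.0128,0.0446,0,0.154, 1,-0.0128,0.0446,0,0.154, 1,-0.0128,0.0446,0,0.154, 1,-0.0128,0.0446,0,0.154, 1,-0.0128,0.0446,0,0.154, 1,-0.0128,0.0446,0,0.154]' 30
python3 -m crank '[1,-0.0128,0.0446,0,0.154, 1,-0.0128,0.0446,0,0.154, 1,-0.0128,0.0446,0,0.154, 1,0,0,0,0, 1,0,0,0,0, 1,0,0,0,0, 1,0,0,0,0, 1,0,0,0,0, 1,0,0,0,0, 1,0,0,0,0]' 30
python3 w.py wrist w11 dropper
```

```text
t: 17.72
tcp_pos: [0.5274, 0.3439, 0.1907]
orientation: [-2.641, -1.702, 0.004]
contact_force: [0.5, -0.0, 0.1]
finger_gap: 0.0854
t: 18.55
tcp_pos: [0.5005, 0.4424, 0.1923]
orientation: [2.298, 2.142, 0.0]
contact_force: [0.2, 0.0, -0.6]
finger_gap: 0.0856
18.55 [0.5005 0.4424 0.1923] yaw 85.96 [ 0.2  0.  -0.6] 0.08564917185445067
wrist dropper 0.67 [240.7, 164.8, 32.0, 37.1] [0.4994 0.4457 0.0876] yawdeg 5.0 iou 0.788
```

View pics/w11.png

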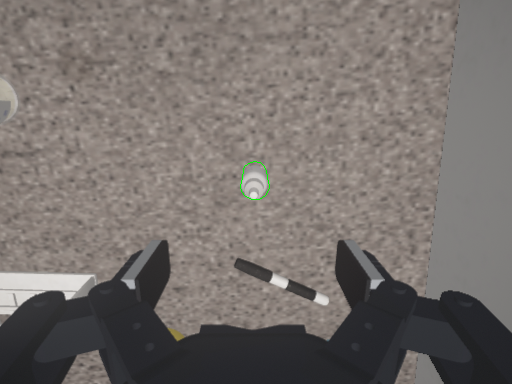

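```bash
python3 - <<'E'
from h import *
s=bot.get_state();KE=cam('wrist',s)
print(ray((254,194),.086,KE),ray((255,182),.058,KE))
i=cv2.imread('pics/w11.png');cv2.imwrite('pics/z11.png',cv2.resize(i[150:215,220:290],None,fx=8,fy=8))
E
```

```text
[0.49953834 0.44576652 0.086     ] [0.49609019 0.44711764 0.058     ]
```

View pics/z11.png

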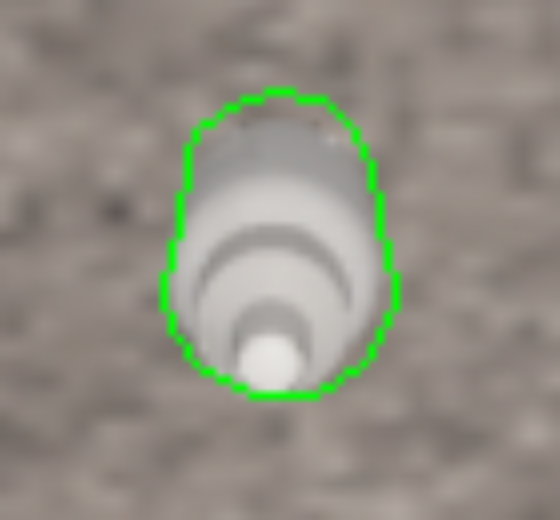

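```bash
python3 -m crank '[1,0,0.0033,-0.0418,0, 1,0,0,-0.0418,0, 1,0,0,-0.0418,0, 1,0,0,-0.0418,0, 1,0,0,-0.0418,0, 0.3,0,0,0,0, 0.3,0,0,0,0, 0.3,0,0,0,0, 0.3,0,0,0,0, 0.3,0,0,0,0]' 20
python3 w.py wrist w12
```

```text
t: 19.48
tcp_pos: [0.5011, 0.4464, 0.0377]
orientation: [2.297, 2.143, 0.005]
contact_force: [0.5, -0.1, -0.1]
finger_gap: 0.0557
19.4833 [0.5011 0.4464 0.0377] yaw 86.04 [ 0.5 -0.1 -0.1] 0.05567207897672074
```

View pics/w12.png

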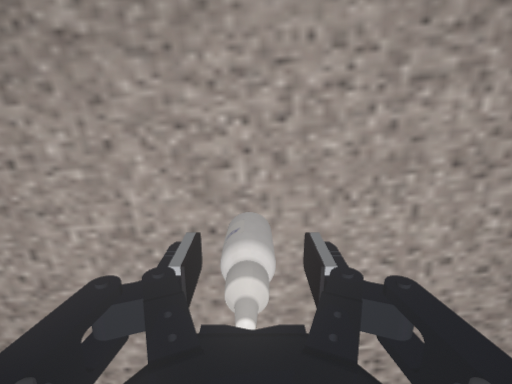

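```bash
python3 -m crank '[-1,0,0,0,0, -1,0,0,0,0, -1,0,0,0,0, -1,0,0,0,0, -1,0,0,0,0, -1,0,0,0,0, -1,0,0,0,0, -1,0,0,0.01,0, -1,0,0,0.03,0, -1,0,0,0.04,0]' 25
python3 w.py wrist w13
```

```text
t: 20.37
tcp_pos: [0.4988, 0.4445, 0.0944]
orientation: [-2.297, -2.143, 0.007]
contact_force: [-0.6, 0.4, -0.3]
finger_gap: 0.026
20.3667 [0.4988 0.4445 0.0944] yaw 86.04 [-0.6  0.4 -0.3] 0.025950016924716015
```

View pics/w13.png

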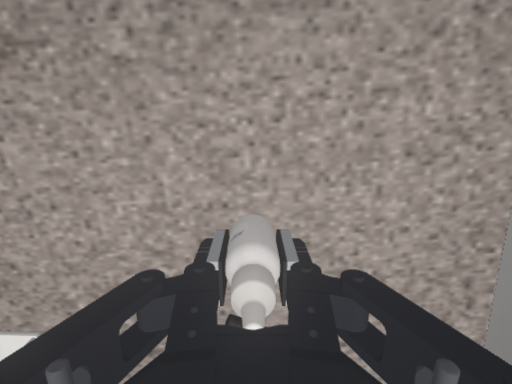

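```bash
python3 -m crank '[-1,0,0,0.042,0, -1,0,0,0.042,0, -1,0,0,0.042,0, -1,0.00575,-0.048,0,0, -1,0.00575,-0.048,0,0, -1,0.00575,-0.048,0,0, -1,0.00575,-0.048,0,0, -1,0.00575,-0.048,0,0, -1,0.00575,-0.048,0,0, -1,0.00575,-0.048,0,0]' 25
python3 -m crank '[-1,0.00575,-0.048,0,0, -1,0.00575,-0.048,0,0, -1,0.00575,-0.048,0,0, -1,0.00575,-0.048,0,0, -1,0.00575,-0.048,0,0, -1,0,0,0,0, -1,0,0,0,0, -1,0,0,0,0, -1,0,0,-0.04,0, -1,0,0,-0.04,0]' 25
python3 w.py wrist w14 carton petri@0.058
```

```text
t: 21.25
tcp_pos: [0.5301, 0.192, 0.1905]
orientation: [2.296, 2.143, 0.001]
contact_force: [0.6, 0.4, -0.7]
finger_gap: 0.0255
t: 22.08
tcp_pos: [0.5532, 0.0148, 0.1309]
orientation: [2.293, 2.143, 0.005]
contact_force: [-0.2, 0.1, -0.8]
finger_gap: 0.0257
22.0833 [0.5532 0.0148 0.1309] yaw 86.12 [-0.2  0.1 -0.8] 0.025695353000201315
wrist carton 0.81 [172.6, 231.9, 150.5, 87.3] [0.6057 0.0116 1.0679] yawdeg 61.2 iou 0.1
wrist petri 0.85 [218.1, 282.5, 67.5, 47.0] [0.6395 0.0106 0.0229] yawdeg 1.3 iou 0.203
wrist petri 0.45 [225.2, 213.0, 58.3, 119.0] [ 0.5965  0.0133 -0.0507] yawdeg -2.9 iou 0.587
```

View pics/w14.png

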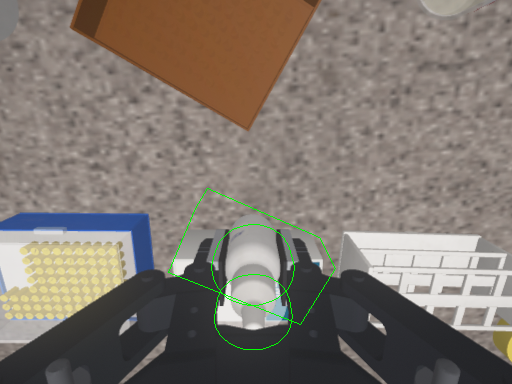

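```bash
python3 -m crank '[-1,0,0,-0.04,0, -1,0,0,-0.04,0, -1,0,0,-0.03,0, -1,0,0,-0.012,0, -1,0,0,-0.003,0, -1,0,0,0,0, -1,0,0,0,0, -1,0,0,0,0, -1,0,0,0,0, -1,0,0,0,0]' 25
python3 -m crank '[-0.1,0,0,0,0, 0,0,0,0,0, 0.3,0,0,0,0, 0.4,0,0,0,0, 0.4,0,0,0,0, 0.4,0,0,0.02,0, 0.4,0,0,0.04,0, 1,0,0,0.05,0, 1,0,0,0.05,0, 1,0,0,0.04,0]' 25
python3 w.py wrist w15 dropper; python3 w.py side s15 dropper carton petri@.058
```

```text
t: 23.07
tcp_pos: [0.5524, 0.0136, 0.0372]
orientation: [2.296, 2.143, 0.002]
contact_force: [0.3, -0.0, -0.3]
finger_gap: 0.0258
t: 23.9
tcp_pos: [0.552, 0.0136, 0.1887]
orientation: [2.296, 2.143, 0.001]
contact_force: [1.0, 0.2, 0.5]
finger_gap: 0.0853
23.9 [0.552  0.0136 0.1887] yaw 86.04 [1.  0.2 0.5] 0.08532237724224515
wrist dropper 0.68 [239.8, 163.0, 29.7, 39.7] [0.5522 0.0141 0.0984] yawdeg 5.6 iou 0.85
24.0 [0.5544 0.0135 0.1911] yaw 86.04 [ 0.1 -0.  -0.9] 0.0858104044812277
side dropper 0.69 [260.6, 172.9, 7.3, 16.5] [ 0.5553  0.0171 -0.2665] yawdeg -15.3 iou 0.637
side carton 0.63 [264.4, 152.2, 38.2, 39.4] [0.6221 0.0047 1.4972] yawdeg 85.8 iou 0.69
side petri 0.69 [274.8, 156.6, 21.6, 15.0] [0.6249 0.0062 0.0522] yawdeg 3.0 iou 0.558
```

View pics/w15.png

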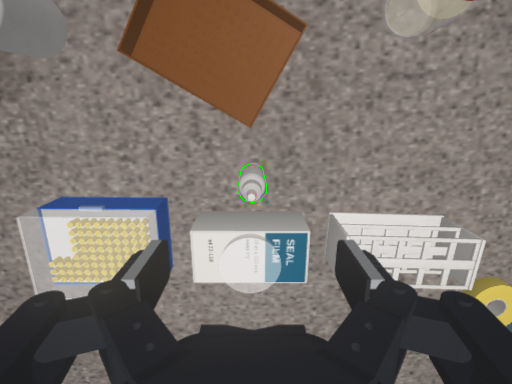

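View pics/s15.png

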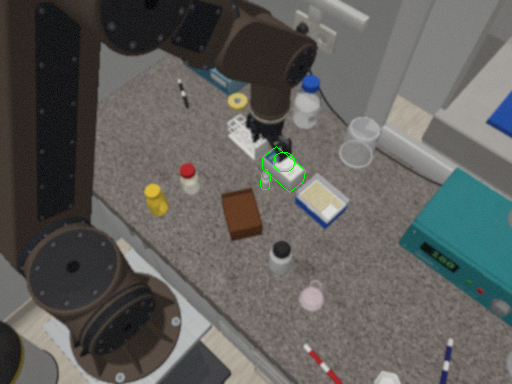

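```bash
python3 -m crank '[1,-0.0335,0.0363,0,0, 1,-0.0335,0.0363,0,0, 1,-0.0335,0.0363,0,0, 1,-0.0335,0.0363,0,0, 1,-0.0335,0.0363,0,0, 1,-0.0335,0.0363,0,0, 1,0,0,0,0, 1,0,0,0,0, 1,0,0,0,0, 1,0,0,0,0]' 40
python3 w.py wrist w16 reagent
```

```text
t: 25.03
tcp_pos: [0.4015, 0.1764, 0.1858]
orientation: [-2.297, -2.143, 0.001]
contact_force: [0.0, -0.2, -0.2]
finger_gap: 0.0855
25.0333 [0.4015 0.1764 0.1858] yaw 86.0 [ 0.  -0.2 -0.2] 0.08554488553649196
wrist reagent 0.7 [223.0, 146.9, 58.3, 79.1] [0.3978 0.1765 0.1096] yawdeg 6.3 iou 0.923
wrist reagent 0.68 [232.2, 1.6, 68.1, 88.9] [ 0.2843  0.196  -0.0059] yawdeg -0.3 iou 0.921
```

View pics/w16.png

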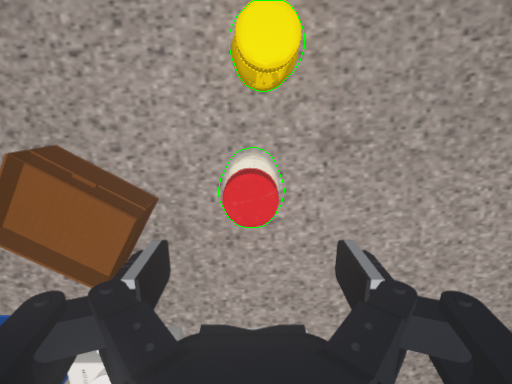

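```bash
python3 -m crank '[1,-0.003,0,-0.0413,0, 1,0,0,-0.0413,0, 1,0,0,-0.0413,0, 1,0,0,-0.0413,0, 1,0,0,0,0, 1,0,0,0,0, 1,0,0,0,0, 1,0,0,0,0, 1,0,0,0,0, 1,0,0,0,0]' 40
python3 w.py wrist w17
```

```text
t: 25.97
tcp_pos: [0.3997, 0.1772, 0.0637]
orientation: [2.296, 2.143, 0.004]
contact_force: [-0.4, -0.6, -0.0]
finger_gap: 0.0854
25.9667 [0.3997 0.1772 0.0637] yaw 86.04 [-0.4 -0.6 -0. ] 0.08535718169313565
```

View pics/w17.png

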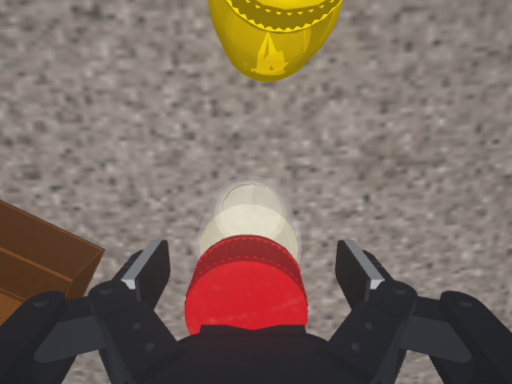

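```bash
python3 -m crank '[-1,0,0,0,0, -1,0,0,0,0, -1,0,0,0,0, -1,0,0,0,0, -1,0,0,0,0, -1,0,0,0,0, -1,0,0,0,0, -1,0,0,0.01,0, -1,0,0,0.02,0, -1,0,0,0.02,0]' 45
python3 w.py wrist w18
```

```text
t: 26.85
tcp_pos: [0.3982, 0.1767, 0.1001]
orientation: [-2.296, -2.143, 0.003]
contact_force: [1.0, 0.7, -1.7]
finger_gap: 0.0516
26.85 [0.3982 0.1767 0.1001] yaw 86.04 [ 1.   0.7 -1.7] 0.051600482608930874
```

View pics/w18.png

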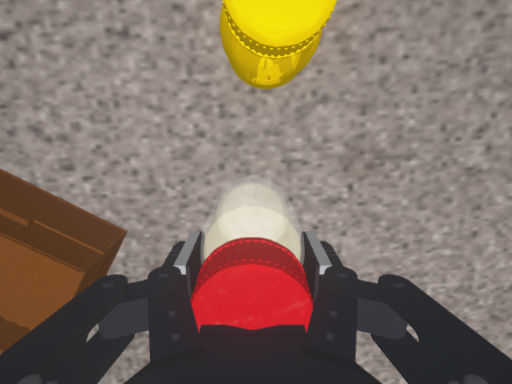

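```bash
python3 - <<'E'
from h import *
KE=cam('side');print('beaker base',ray((356,153),0,KE),ray((340,152),0,KE),ray((358,166),0,KE),'bottle',ray((305,120),0,KE))
E
python3 -m crank '[-1,0,0,0.0445,0, -1,0,0,0.0445,0, -1,0,0,0.0445,0, -1,0.0419,-0.0233,0,0, -1,0.0419,-0.0233,0,0, -1,0.0419,-0.0233,0,0, -1,0.0419,-0.0233,0,0, -1,0.0419,-0.0233,0,0, -1,0.0419,-0.0233,0,0, -1,0,0,0,0]' 45
python3 w.py side s19; python3 w.py scene c19
```

```text
beaker base [ 0.84431499 -0.1201089   0.        ] [ 0.8125435  -0.07982555  0.        ] [ 0.80759572 -0.15417071  0.        ] bottle [0.83861053 0.08584591 0.        ]
t: 27.73
tcp_pos: [0.5928, 0.0692, 0.1999]
orientation: [2.297, 2.139, 0.004]
contact_force: [-1.0, -0.1, -1.0]
finger_gap: 0.0514
27.7333 [0.5928 0.0692 0.1999] yaw 85.92 [-1.  -0.1 -1. ] 0.05137017275913845
27.7833 [0.5898 0.0704 0.1994] yaw 85.91 [-0.5  0.2 -2.8] 0.051446951912949165
```

View pics/s19.png

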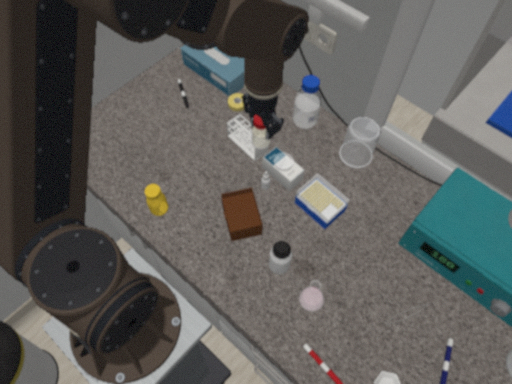

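View pics/c19.png

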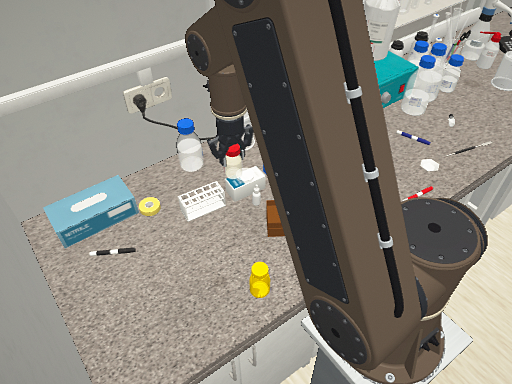

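```bash
python3 -m crank '[-1,0.0418,-0.0234,0,0, -1,0.0418,-0.0234,0,0, -1,0.0418,-0.0234,0,0, -1,0.0418,-0.0234,0,0, -1,0,0,0,0, -1,0,0,0,0, -1,0,0,-0.03,0, -1,0,0,-0.03,0, -1,0,0,-0.02,0, -1,0,0,0,0]' 45
python3 w.py wrist w20 tip_box; python3 w.py side s20 reagent@.078; python3 w.py scene c20 reagent@.078
```

```text
t: 28.67
tcp_pos: [0.7092, 0.0032, 0.1365]
orientation: [-2.292, -2.141, 0.007]
contact_force: [-1.6, 0.3, -2.7]
finger_gap: 0.0517
28.6667 [0.7092 0.0032 0.1365] yaw 86.09 [-1.6  0.3 -2.7] 0.05171684542763386
wrist tip_box 0.88 [2.8, 8.4, 142.5, 148.3] [ 0.6146 -0.1524 -0.0875] yawdeg -5.0 iou 0.941
28.7667 [0.7115 0.0028 0.14  ] yaw 86.09 [ 0.1  0.2 -1.6] 0.05203576145639907
side reagent 0.83 [292.2, 119.3, 20.9, 27.2] [ 0.708   0.0058 -0.0099] yawdeg -0.6 iou 0.634
side reagent 0.74 [146.0, 183.8, 21.4, 30.7] [0.2664 0.1576 0.0777] yawdeg 4.5 iou 0.755
28.8667 [0.713  0.0024 0.1415] yaw 86.07 [ 0.1 -0.2 -1.6] 0.051679531542058274
scene reagent 0.7 [249.3, 262.2, 18.9, 37.3] [0.246  0.2236 0.1466] yawdeg 8.4 iou 0.751
scene reagent 0.69 [223.8, 127.9, 15.0, 32.7] [ 7.112e-01 -3.000e-04 -8.810e-02] yawdeg -5.0 iou 0.754
```

View pics/w20.png

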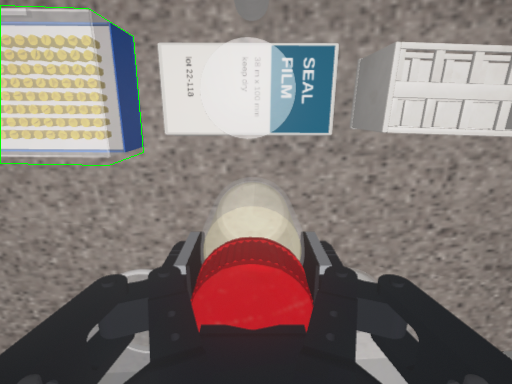

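View pics/c20.png

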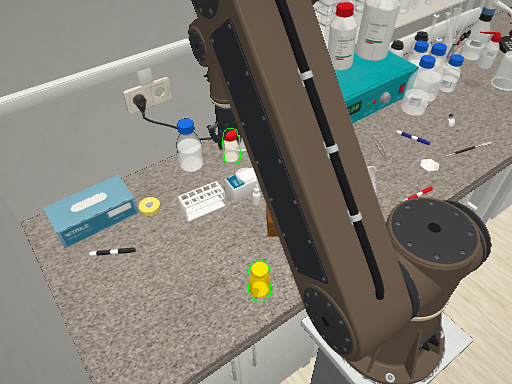

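```bash
python3 -m crank '[-1,0,0,-0.03,0, -1,0,0,-0.03,0, -1,0,0,-0.025,0, -1,0,0,-0.011,0, -1,0,0,-0.004,0, -1,0,0,-0.002,0, -1,0,0,0,0, -1,0,0,0,0, -1,0,0,0,0, -1,0,0,0,0]' 45
```

```text
t: 29.8
tcp_pos: [0.7132, 0.0019, 0.0644]
orientation: [2.296, 2.143, 0.001]
contact_force: [-1.3, -0.1, -1.3]
finger_gap: 0.051
```

```bash
python3 -m crank '[-1,0,0,-0.0015,0, -1,0,0,0,0, -1,0,0,0,0, -1,0,0,0,0, 0.4,0,0,0,0, 0.7,0,0,0,0, 1,0,0,0,0, 1,0,0,0,0, 1,0,0,0,0, 1,0,0,0,0]' 45
python3 -m crank '[1,0,0,0.02,0, 1,0,0,0.04,0, 1,0,0,0.05,0, 1,0,0,0.05,0, 1,0,0,0.04,0, 1,0,0,0,0, 1,-0.0300,0,0,0, 1,-0.03,0,0,0, 1,0,0,0,0, 1,0,0,0,0]'
python3 w.py wrist w21 petri@.058 reagent carton tip_box tube_rack dropper; python3 w.py side s21 reagent;python3 w.py scene c21 reagent
```

```text
t: 30.63
tcp_pos: [0.7127, 0.0019, 0.0623]
orientation: [-2.297, -2.143, 0.0]
contact_force: [0.3, 0.0, 0.6]
finger_gap: 0.0851
t: 31.47
tcp_pos: [0.6671, 0.0019, 0.2136]
orientation: [2.297, 2.143, 0.001]
contact_force: [0.5, -0.6, -0.4]
finger_gap: 0.0854
31.4667 [0.6671 0.0019 0.2136] yaw 86.04 [ 0.5 -0.6 -0.4] 0.08536980734022959
wrist petri 0.6 [222.6, 109.4, 62.6, 67.3] [ 0.6257  0.0073 -0.0087] yawdeg -0.5 iou 0.975
wrist reagent 0.68 [229.2, 183.8, 50.9, 79.4] [0.7125 0.0023 0.1652] yawdeg 9.5 iou 0.929
wrist carton 0.98 [190.1, 109.0, 125.0, 62.1] [0.6248 0.0069 1.5006] yawdeg 86.0 iou 0.56
wrist tip_box 0.98 [14.0, 82.2, 157.4, 103.4] [ 0.6133 -0.1509  3.0605] yawdeg 175.4 iou 0.926
wrist tip_box 0.41 [241.5, 0.3, 18.8, 11.2] [ 0.4196 -0.0072  2.5375] yawdeg 145.4 iou 0.929
wrist tube_rack 0.9 [326.6, 108.1, 173.5, 67.4] [ 0.6371  0.1654 -0.0978] yawdeg -5.6 iou 0.966
wrist dropper 0.62 [241.5, 45.4, 30.2, 42.6] [0.5561 0.014  0.0048] yawdeg 0.3 iou 0.91
31.8167 [0.6681 0.0019 0.2122] yaw 86.04 [-0.1  0.2 -0.3] 0.08577375937053176
side reagent 0.84 [290.8, 131.1, 22.3, 35.5] [0.7123 0.0026 0.0751] yawdeg 4.3 iou 0.906
31.9167 [0.6679 0.0019 0.2122] yaw 86.04 [ 0.7 -0.7 -0.9] 0.08553819700993597
scene reagent 0.87 [247.9, 262.6, 21.0, 35.9] [ 0.2879  0.1923 -0.05  ] yawdeg -2.9 iou 0.908
scene reagent 0.61 [226.3, 145.6, 13.2, 30.7] [ 0.7245 -0.004   0.0958] yawdeg 5.5 iou 0.756
```

View pics/w21.png

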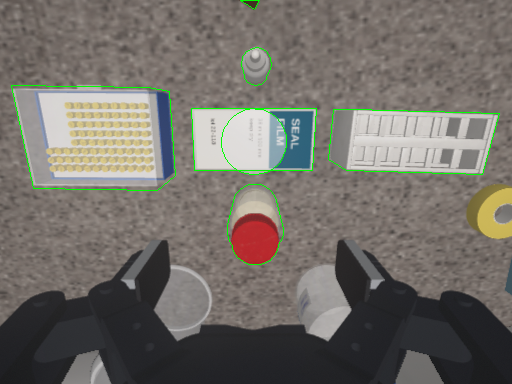

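View pics/s21.png

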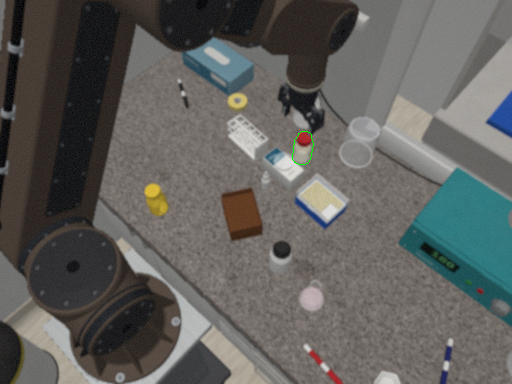

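```bash
python3 -c "
from cell import bot
print(bot.get_state()['dq'].round(4));print(bot.hand_in())"
```

```text
[-0.0003 -0.0017  0.0022  0.0022  0.0006 -0.0013]
the job is handed in; nothing more can be done
None
```

I set out the plating station and handed it in at about 32 s. Nothing was knocked over, and `hand_in` gives no verdict.

The last wrist-camera view, with the arm raised clear and still, gave these positions (x, y in m, except as noted):

| Thing | Measured | Compared with what was asked |
|---|---|---|
| Carton | (0.625, 0.007), yaw 86.0° | about 158–159 mm from both tip box (0.613, -0.151) and rack (0.637, 0.165); within about 2 mm and 1° of their line |
| Petri dish | about 1 mm from the carton's centre | lies on the carton's top; its height was not measured, but the arm felt contact at the expected height before release |
| Dropper bottle | (0.556, 0.014) | about 70 mm in front of the carton |
| Red-cap glass bottle | (0.7125, 0.002) | about 88 mm behind the carton |

- **Standing and unmoved:** All four pieces look upright in the last pictures. The rack and tip box measure within 1–2 mm of the start readings. I did not measure the bystanders again, but no move came near them. I left the brown and yellow look-alikes alone.
- **Readings that disagreed:**
  - The scene camera put the glass bottle at (0.7245, -0.004), about 13 mm off. The arm blocked part of its view, so I trusted the wrist and side cameras, which agreed.
  - The wrist-camera fit for the carton was poor at the end because the dish covers part of it. The side camera, before the dish went on, gave (0.624, 0.009).
  - The dropper bottle read x = 0.5525 just after release and 0.556 at the end, which is within the measuring error.
  - The gripper closed to 51.6 mm on the glass bottle's nominal 56 mm body. I found no cause, but the bottle was carried and placed upright.

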